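# Set the router lift from below and lock it

## Task

On the router table the cutter has been cranked up too high, past its set line by less than one turn, and the lift's nut has over a quarter of a turn of play. Wind the crank back (anticlockwise from above) to a good half turn beyond the set line, so that the play is taken up and the cutter really drops below its set height, then crank it up clockwise and stop with the crank's pointer on the set line, finishing in that direction only; if you overshoot, go back just as far and come up again. Then swing the lock lever clockwise, pushing gently at its ball, until it comes up firm under a steady push of about 12 N (never over 22 N), and let go, leaving the cutter and the things lying on the table alone.

Things in the scene. Friction and masses are not known exactly. Their poses are not given: they have to be found in the camera images.
- crank (a joint): turn of the lift's crank in rad on its upright axis: 0 = pointer on the set line; grows clockwise seen from above (cutter up, 10 mm a turn). Starts at 1.4 to 4.2, last turned clockwise; end stops at -6.6 and 6.2. Turning takes about 1 N at the handle in the play of the nut (1.76 rad), about 1.5 N when it drives the carriage; it stays where it is left.
- cutter_tip (a point): top of the router cutter (19 mm across, not to be touched), 95 mm beyond and 105 mm left of the crank's axis (+x, +y of point crank_axis); 18.0 mm above the table top at the set height. Clockwise cranking pushes it to 18 + 10 x crank/(2 pi) mm; anticlockwise it stands still through the play (1.76 rad), then goes down, 2.8 mm above that. A fence 56 mm high stands behind it.
- carriage: motor carriage under the table top with the cutter that stands out of it; a stiff slide that stays where the screw leaves it. Origin on the bench, below the middle of the table.
- crank_axis (a point): point on the crank's upright axis at the flat table top, 235 mm above the bench. Its +x points along the set line: a long white line across the black dial ring (92 mm across, 3 mm high) to a white index block 61 mm from the axis, on the side away from the robot; the ring's other 19 lines are short. Its +y is to the left, z up.
- pointer_tip (a point): pointed tip of the crank's short tail, 42 mm from the axis and 31 mm above the top; the tail lies opposite to the handle. The set line lies right below it when crank = 0.
- knob_center (a point): centre of the crank's black handle knob: upright cylinder 22 mm across, 46 mm high, spinning freely on its pin 55 mm from the axis, on the crank_axis point's -x side at crank = 0. Centre 58 mm, foot 35 mm, top 81 mm above the table top. The arm below it is 16 mm wide, the hub 26 mm across, up to 40 mm above the top.
- lock: lock lever: dark clamping lever on an upright axis, arm rising outward to a black ball; origin on the axis 10 mm above the table top, x along the arm. It swings with about 3 N at the ball, then comes up firm at an unknown angle (0.7 to 1.2 rad clockwise from above from its start); from there the push rises about 2 N per mm. Firm: over 8 N; over 22 N strains it. Stays where it is left.
- lock_ball (a point): centre of the lever's ball, 18 mm across, 78 mm from the lever's axis and 44 mm above the table top.
- lock_axis (a point): point on the lever's upright axis, 10 mm above the table top, 215 mm to the left (+y of point crank_axis) and 10 mm beyond (+x of it) the crank's axis.
- collet_spanner: flat steel spanner 160 mm long, 6 mm thick, lying on the table top near its right end; origin under its middle.
- step_gauge: wooden stepped gauge block 75 x 30 x 32 mm on the table top near its left end; origin under its middle.
- reducer_ring: flat black plastic ring 72 mm across, 6 mm thick, on the table top between crank and lock lever, on the robot's side; origin under its middle.

How it is judged:
By the outcome, as a careful person would: the job done as asked, in the order asked, and still so for the second after the job is handed in, with the robot touching nothing.
It also fails if it takes over 72 s, if anything falls off the work surface, if the arm or the gripper's body presses on something with over 40 N, if the wrist force passes 120 N, or if a joint passes its speed limit or range.

## Robot

A 7-joint arm with a two-finger parallel gripper is mounted at the origin on the work surface. World frame = base frame: x ahead of the robot, y to its left, z up, the work surface at z = 0. Lengths are in m, angles in degrees, forces in N, time in s.
With the tool pointing down it reaches from about 0.425 to 0.975 m from the base axis. Payload 16.7 kg.
Tool frame: the origin (TCP) lies midway between the tips of the shut fingers; the grasp point (between the pads) lies 19 mm behind it; z points along the fingers, y is the direction in which the jaws open and shut (so a half turn about z gives the same grasp; the last joint's range is limited). The gripper opens to 85 mm and grips with 20 to 120 N. Pads are 22 mm wide; open, the fingers measure 114 mm over their backs; the gripper's body (76 mm by 85 mm) begins 54 mm behind the grasp point. The pads swing forward as they close: fully open they stand 13 mm farther back than shut.
Start: joints at [-72.852, 24.414, 4.234, 92.017, -1.954, 63.644, -3.845], TCP at [0.293, 0.608, 0.231] pointing down, gripper open.
Joint ranges: [-163.25, 163.25], [-28.42, 122.38], [-70.27, 78.77], [12.13, 141.07], [-58.53, 238.53], [9.26, 117.41], [-156.51, 156.51]. Speed limits (degrees/s): [108.29, 108.29, 136.94, 136.94, 172.46, 172.46, 172.46].

## Interface

Orientations are given as [roll, pitch, yaw] about the fixed x, y, z axes, in that order (R = Rz(yaw) Ry(pitch) Rx(roll)).
In Python, from bench import env gives the robot as it stands.
- The arm moves only by the tool apply_moves, never from a script. Its argument "deltas" is text: rows parted by semicolons, each of 7 numbers parted by spaces: the shift along the tool's x, y, z in cm, then the turn, a rotation vector about the tool's x, y, z in rad, then the opening, from -1 (shut) to 1 (fully open). A call has 1 to 12 rows; each row shifts and turns the pose as measured when the row begins, along the tool's axes as they then stand; what a row does not reach is not made up. A row lasts 1/8 s, in which the tool goes at most 62.5 mm and 10.7 degrees, less where a joint would pass 70% of its speed; a pose out of reach is approached as far as the arm can. A call with a gripper value outside its range is refused whole. The fingers move at their own pace and stop on an object; "newtons" is the grip in N (left out, the last holds). Time passes only in rows, so rows that do not move let the fingers close. It gives the time, the measured TCP pose, the force and the opening at its end, in the units of the state.
- env.sense(): the state, without advancing time (a new reading comes with each control period).
- env.read_camera(name): name is "scene" or "top" or "wrist"; returns (picture, depth): 480x640x3 uint8, blue, green, red; 480x640 float32, m along the optical axis (not along the pixel's ray), 0 where there is no reading.
- env.calibration(name): a dict with "fovy" (degrees; the focal length in pixels is half the picture's height over the tangent of half this angle, whatever the lens; pixels are square), "cx", "cy" (the principal point, pixels), "R" (3x3) and "t" (3): a world point X has camera coordinates R X + t. Camera axes: x right, y down, z forward; pixel columns grow to the right and rows downward; lengths in m; the calibration is good to about 2 mm. A picture is of the moment at which its call begins: read the wrist's pose just before it. calibration takes no time and is no camera call; for the wrist camera it gives the pose at the moment of the call.
- env.close_job(): hands the job in, once; it reports no verdict.
The state is a dict: "time_s": time; "q": joint angles; "qd": joint speeds; "joint_efforts": joint torques, N m; "tool_pos": TCP position; "orientation": TCP orientation; "wrist_force": force on the tool from outside, world axes, zero at the start; "wrist_torque": the same for the moment, N m; "width": finger opening in m.
Only numpy, scipy, OpenCV 4.12 (cv2) and the standard library are available. Lean on these libraries where they do the work, as an engineer would, in place of code of your own. Each camera call takes 0.05 s, during which the arm holds its last target.

## Working session

There is one attempt and no reset: what is moved stays moved. The work goes in short steps, Python scripts to look and compute and a tool call to move; the robot and the scene stay as the last step left them, time stands still between calls to the robot, and variables do not carry over. Pictures are saved under pics/ and viewed, and the job is handed in when it is done.

Besides the shell and the picture viewer there is one more tool, called as name(argument=value, ...), one argument or row to a line, values as JSON. apply_moves: Moves the arm, as the interface text tells. Its arguments: {"type":"object","properties":{"deltas":{"type":"string"},"newtons":{"type":"number"}},"required":["deltas"]}

```bash
ls; mkdir -p pics; python3 - <<'E'
from bench import env
import cv2
print(env.sense())
for n in ("scene","top"):
    p,d=env.read_camera(n); cv2.imwrite(f"pics/{n}0.png",p)
    c=env.calibration(n); print(n,c)
import numpy as np
E
```

```text
pics
{'time_s': 0.0, 'q': array([-72.85343177,  24.45080038,   4.23142498,  92.05052605,
        -1.95494689,  63.64547584,  -3.84485274]), 'qd': array([-0.02157446,  0.04989205,  0.03905122,  0.05602618, -0.06278997,
       -0.00194119, -0.0357996 ]), 'joint_efforts': array([ 8.50484703e-04, -9.49824715e+01,  3.76138732e+00, -4.63503599e+01,
        1.93826010e-02,  9.99821699e-03,  4.00529427e-05]), 'tool_pos': array([0.29269567, 0.6077897 , 0.23061047]), 'orientation': array([-1.79925502e+02,  4.56354506e-03,  1.54285045e+02]), 'wrist_force': array([ 0.57443654,  0.11782748, -0.15549774]), 'wrist_torque': array([-0.04076621,  0.01316072, -0.07327179]), 'width': 0.08563286587047203}
scene {'fovy': 47.40470051952347, 'cx': 321.14224459655645, 'cy': 250.72275437226145, 'R': array([[ 0.88680461,  0.46203893,  0.00987942],
       [ 0.28638369, -0.53263524, -0.79641954],
       [-0.36271471,  0.70909783, -0.6046638 ]]), 't': array([-0.54539378,  0.01930667,  1.41857237])}
top {'fovy': 54.11196798237748, 'cx': 315.1722179777267, 'cy': 246.16561218106557, 'R': array([[-0.01256521, -0.99990224, -0.00613429],
       [-0.99433345,  0.0131424 , -0.1054906 ],
       [ 0.1055609 ,  0.00477402, -0.99440138]]), 't': array([0.04096437, 0.57576078, 1.06587776])}
```

View pics/scene0.png

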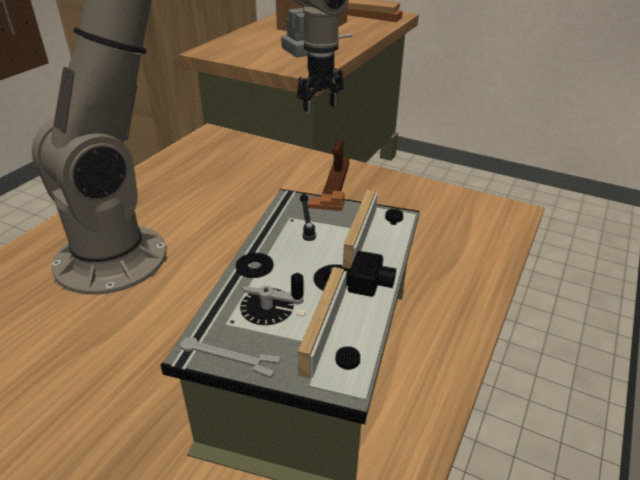

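View pics/top0.png

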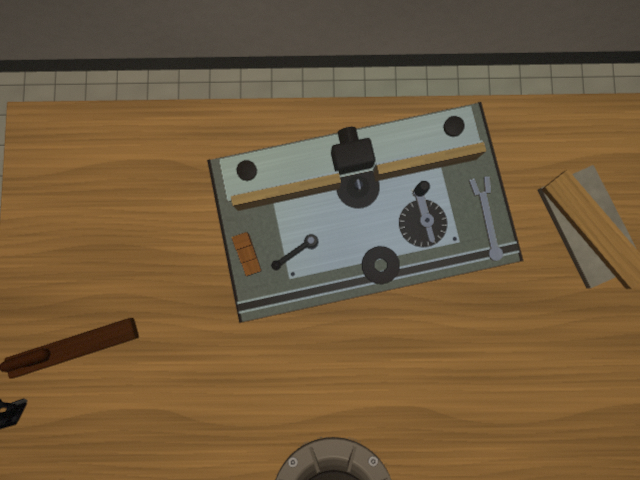

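The top view shows the crank hub near (427,220) and the knob near (422,188). The lock axis is near (312,241) and its ball near (276,265). The ring is at (381,264).

```bash
python3 - <<'E'
import cv2
p=cv2.imread("pics/top0.png")
cv2.imwrite("pics/crA.png",cv2.resize(p[165:275,370:480],None,fx=5.4,fy=5.4,interpolation=cv2.INTER_CUBIC))
cv2.imwrite("pics/crB.png",cv2.resize(p[200:300,225:345],None,fx=6,fy=6,interpolation=cv2.INTER_CUBIC))
E
```

```text
(no output)
```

View pics/crA.png

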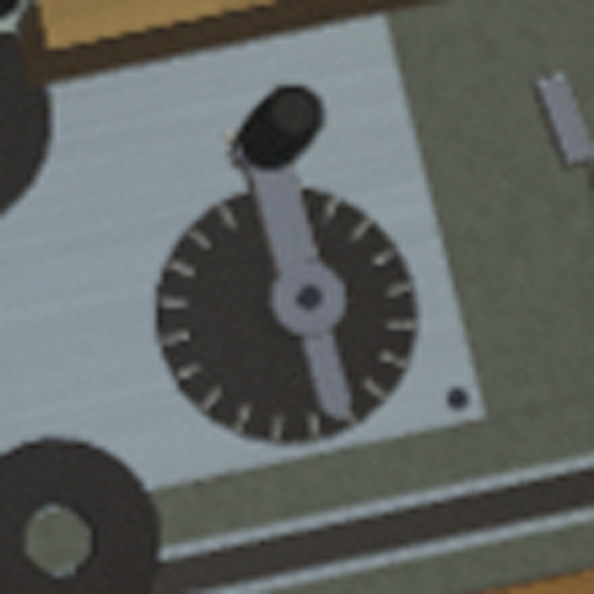

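View pics/crB.png

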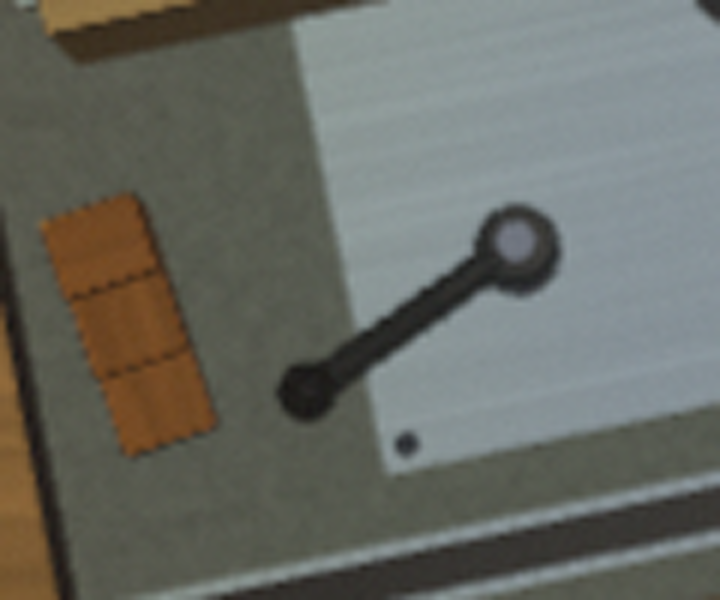

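```bash
cat > h.py <<'E'
import numpy as np, cv2
from bench import env
def K(c): 
    f=240/np.tan(np.radians(c["fovy"])/2); return f,c["cx"],c["cy"]
def bp(c,u,v,z):
    f,cx,cy=K(c); r=np.array([(u-cx)/f,(v-cy)/f,1.]); R=c["R"];t=c["t"]
    o=-R.T@t; d=R.T@r; return o+d*(z-o[2])/d[2]
def proj(c,X):
    f,cx,cy=K(c); p=c["R"]@np.asarray(X)+c["t"]; return np.array([cx+f*p[0]/p[2],cy+f*p[1]/p[2]])
def world(c,d):
    f,cx,cy=K(c); v,u=np.indices(d.shape); P=np.stack([(u-cx)/f*d,(v-cy)/f*d,d],-1)-c["t"]
    return P@c["R"]
E
python3 - <<'E'
from h import *
p,d=env.read_camera("top"); c=env.calibration("top")
np.save("top_d.npy",d); W=world(c,d)
A=lambda x,y:(370+(x+.5)/5.4-.5,165+(y+.5)/5.4-.5)
B=lambda x,y:(225+(x+.5)/6-.5,200+(y+.5)/6-.5)
for n,(u,v),z in [("plTR",A(385,14),.235),("plBR",A(484,414),.235),("dialc",A(287,313),.238),("hub",A(310,297),.275),("ptr",A(342,415),.266),("knobtop",A(297,112),.316),("lockhub",B(516,243),.262),("ball",B(307,391),.279),("plBL",B(388,474),.235),("plTL",B(293,22),.235)]:
    print(n,(round(u,1),round(v,1)),bp(c,u,v,z).round(4), W[int(round(v)),int(round(u))].round(4))
# dial fit: dark pixels
g=p.max(2); m=np.zeros_like(g); 
ys,xs=np.nonzero((g<75)); P=[]
s=[(u,v) for u,v in zip(xs,ys) if 395<u<452 and 196<v<250]
pts=np.array([bp(c,u,v,.238)[:2] for u,v in s]); print(len(pts),pts.min(0),pts.max(0),pts.mean(0))
(cc,r)=cv2.minEnclosingCircle(pts.astype(np.float32)); print(cc,r)
E
```

```text
plTR (440.9, 167.2) [ 0.7044 -0.2116  0.235 ] [ 0.7036 -0.2107  0.2391]
plBR (459.2, 241.3) [ 0.5603 -0.2404  0.235 ] [ 0.5611 -0.2409  0.2323]
dialc (422.7, 222.6) [ 0.5966 -0.1721  0.238 ] [ 0.5907 -0.1651  0.2707]
hub (427.0, 219.6) [ 0.5962 -0.1716  0.275 ] [ 0.5956 -0.1719  0.2738]
ptr (432.9, 241.4) [ 0.5571 -0.183   0.266 ] [ 0.5577 -0.1828  0.2675]
knobtop (424.6, 185.3) [ 0.6501 -0.16    0.316 ] [ 0.6509 -0.1609  0.3153]
lockhub (310.6, 240.1) [0.563  0.0407 0.262 ] [0.5627 0.0399 0.2662]
ball (275.8, 264.8) [0.5173 0.1035 0.279 ] [0.5164 0.1025 0.2857]
plBL (289.2, 278.6) [0.4938 0.0821 0.235 ] [0.4931 0.0827 0.2342]
plTL (273.4, 203.2) [0.6383 0.1115 0.235 ] [0.6378 0.1119 0.2396]
1237 [ 0.55177272 -0.21622855] [ 0.64213761 -0.12687185] [ 0.59428656 -0.16946796]
(0.5973343849182129, -0.17091183364391327) 0.0460105799138546
```

apply_moves(
  deltas="0 0 -6 0 0 0 1; 0 0 -6 0 0 0 1; -3 -2.5 -4.5 0 0 0 1; -4.6 -3.8 0 0 0 0 1; -4.6 -3.8 0 0 0 0 1; -4.6 -3.8 0 0 0 0 1; -4.6 -3.8 0 0 0 0 1; -4.6 -3.8 0 0 0 0 1; -4.6 -3.8 0 0 0 0 1",
)

```text
time_s: 1.27
tool_pos: [0.4608, 0.2396, 0.3994]
orientation: [-179.7, -0.0, 154.7]
wrist_force: [1.4, 1.0, -0.5]
width: 0.0851
```

```bash
python3 - <<'E'
from h import *
s=env.sense(); print(s['time_s'],s['q'].round(1),s['tool_pos'],s['orientation'])
E
```

```text
1.275 [-51.2   2.8  17.5  98.9  -0.7  78.6  31.1] [0.46083643 0.23964341 0.3994073 ] [-1.79728933e+02 -1.21166313e-02  1.54714793e+02]
```

apply_moves(
  deltas="-4.4 -3.6 0 0 0 0 1; -4.4 -3.6 0 0 0 0 1; -4.4 -3.6 0 0 0 0 1; -4.4 -3.6 0 0 0 0 1; -4.4 -3.6 0 0 0 0 1; -4.4 -3.6 0 0 0 0 1; -4.4 -3.6 0 0 0 0 1; -3.5 -2.9 0 0 0 0 1; 0 0 0 0 0 -0.17 1; 0 0 0 0 0 -0.17 1; 0 0 0 0 0 -0.17 1; 0 0 0 0 0 -0.14 1",
)

```text
time_s: 2.78
tool_pos: [0.6545, -0.1807, 0.3977]
orientation: [-179.8, -0.4, -167.2]
wrist_force: [-0.4, 0.6, 0.0]
width: 0.0853
```

```bash
cat > go.py <<'E'
import sys
from h import *
from scipy.spatial.transform import Rotation as Ro
def info(tgt=None,yaw=None):
    s=env.sense(); R=Ro.from_euler('xyz',s['orientation'],degrees=True)
    print('t',round(s['time_s'],2),'q',s['q'].round(1),'p',s['tool_pos'].round(4),'o',s['orientation'].round(2),'F',s['wrist_force'].round(2),'w',round(s['width'],4))
    if tgt is not None: print('delta tool cm',(R.inv().apply(np.array(tgt)-s['tool_pos'])*100).round(2))
    if yaw is not None:
        T=Ro.from_euler('xyz',[180,0,yaw],degrees=True); print('rotvec',(R.inv()*T).as_rotvec().round(3))
    return s,R
E
python3 - <<'E'
from go import *
info([.6506,-.1599,.4],191.5)
c=env.calibration("wrist"); p,d=env.read_camera("wrist"); cv2.imwrite("pics/w1.png",p)
print(c["t"], -c["R"].T@c["t"], c["R"])
E
```

```text
t 2.77 q [-10.3  21.3  28.9  79.4  -9.8  82.1 121. ] p [ 0.6545 -0.1807  0.3977] o [-179.8    -0.4  -167.23] F [-0.44  0.62  0.02] w 0.0853
delta tool cm [-0.08  2.11 -0.24]
rotvec [-0.004 -0.007  0.022]
[ 0.32422889 -0.65777036  0.35765647] [ 0.57757143 -0.19873452  0.54094381] [[-0.22168739  0.97510769 -0.0044386 ]
 [ 0.92934301  0.21265683  0.30182552]
 [ 0.29525628  0.06278593 -0.95335285]]
```

View pics/w1.png

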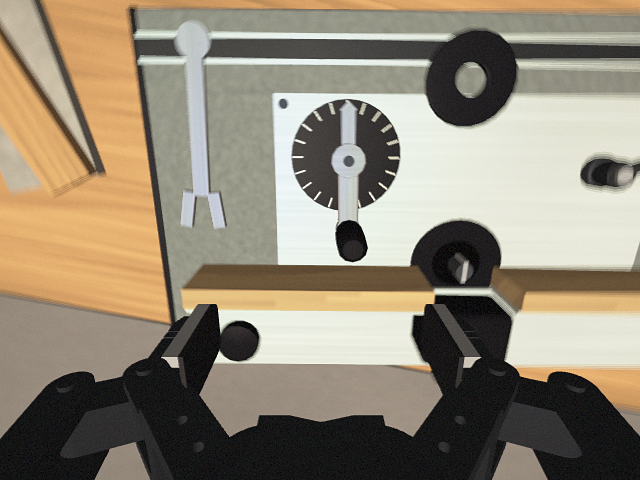

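```bash
python3 - <<'E'
from h import *
p=cv2.imread("pics/w1.png")
cv2.imwrite("pics/w1c.png",cv2.resize(p[85:285,265:425],None,fx=3,fy=3,interpolation=cv2.INTER_CUBIC))
c=env.calibration("wrist")
for n,u,v,z in [("hub",348.5,160.5,.275),("ptr",348,101,.266),("knobtop",351,250,.316)]: print(n,bp(c,u,v,z).round(4))
E
```

```text
hub [ 0.5961 -0.175   0.275 ]
ptr [ 0.5556 -0.1852  0.266 ]
knobtop [ 0.6504 -0.1621  0.316 ]
```

View pics/w1c.png

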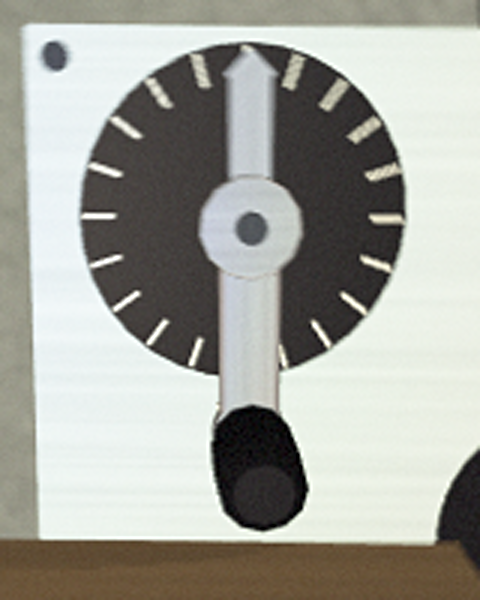

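apply_moves(
  deltas="-0.05 2 2 -0.004 -0.007 0.02 1; 0 0 5 0 0 0 1; 0 0 2 0 0 0 1; 0 0 0 0 0 0 1",
)

```text
time_s: 3.32
tool_pos: [0.65, -0.1607, 0.3051]
orientation: [180.0, 0.0, -168.5]
wrist_force: [0.3, 0.2, 0.6]
width: 0.0853
```

```bash
python3 - <<'E'
from go import *
info([.6503,-.1608,.279],191.5)
E
```

```text
t 3.33 q [-11.8  22.5  27.8  88.9 -10.9  71.3 119.2] p [ 0.65   -0.1607  0.3051] o [ 1.7996e+02  3.0000e-02 -1.6853e+02] F [0.33 0.18 0.61] w 0.0853
delta tool cm [-0.03 -0.02  2.61]
rotvec [ 0.001  0.    -0.   ]
```

apply_moves(
  deltas="0 0 2.6 0 0 0 1; 0 0 0 0 0 0 1; 0 0 0 0 0 0 -1; 0 0 0 0 0 0 -1; 0 0 0 0 0 0 -1; 0 0 0 0 0 0 -1; 0 0 0 0 0 0 -1; 0 0 0 0 0 0 -1",
  newtons=25,
)

```text
time_s: 4.32
tool_pos: [0.652, -0.1614, 0.285]
orientation: [-179.9, 0.4, -168.8]
wrist_force: [0.1, -0.4, -0.3]
width: 0.021
```

```bash
python3 - <<'E'
from go import *
info([.6503,-.1608,.279],191.5)
E
```

```text
t 4.33 q [-11.6  23.2  27.6  90.4 -11.4  68.8 119.4] p [ 0.652  -0.1614  0.285 ] o [-179.93    0.37 -168.76] F [ 0.07 -0.36 -0.32] w 0.021
delta tool cm [0.16 0.09 0.6 ]
rotvec [-0.001  0.006 -0.004]
```

apply_moves(
  deltas="0.08 0.95 0 0 0.005 -0.004 -1; 0.25 0.93 0 0 0 0 -1; 0.4 0.87 0 0 0 0 -1; 0.55 0.78 0 0 0 0 -1; 0.68 0.68 0 0 0 0 -1; 0.78 0.55 0 0 0 0 -1",
)

```text
time_s: 5.08
tool_pos: [0.6134, -0.119, 0.2849]
orientation: [-179.8, 0.1, -168.6]
wrist_force: [0.1, -7.2, -0.1]
width: 0.0211
```

```bash
cat > cr.py <<'E'
from go import *
import json,os
YAW=np.radians(11.5)
def st(C=(.5965,-.1725),n=6,step=15,end=None,r=.055,sgn=1,zt=.284):
    s,R=info(); p=s['tool_pos']
    L=json.load(open('pts.json')) if os.path.exists('pts.json') else []
    L.append(list(p)); json.dump(L,open('pts.json','w'))
    if len(L)>=4:
        P=np.array(L)[:,:2]; A=np.c_[2*P,np.ones(len(P))]; x=np.linalg.lstsq(A,(P**2).sum(1),rcond=None)[0]
        print('fit C',x[:2].round(4),'r',np.sqrt(x[2]+x[:2]@x[:2]).round(4),'resid mm',(1000*(np.linalg.norm(P-x[:2],axis=1)-np.sqrt(x[2]+x[:2]@x[:2]))).round(1))
    d=p[:2]-np.array(C); phi=np.arctan2(d[1],d[0])-YAW
    print('phi',np.degrees(phi).round(1),'rad mm',(1000*np.linalg.norm(d)).round(1))
    q=p.copy()
    for i in range(n):
        f=phi+sgn*np.radians(step*(i+1))
        t=np.array([C[0]+r*np.cos(f+YAW),C[1]+r*np.sin(f+YAW),q[2] if i else q[2]])
        dd=R.inv().apply(t-q)*100; q=t
        print(dd.round(2)[:2], end=' ')
    print()
    T=Ro.from_euler('xyz',[180,0,191.5],degrees=True); print('rotvec',(R.inv()*T).as_rotvec().round(3))
E
python3 -c "
import json;json.dump([[.652,-.1614,.285]],open('pts.json','w'))
from cr import *
st()"
```

```text
t 5.08 q [-16.3  18.4  27.4  96.5  -8.9  67.1 114.7] p [ 0.6134 -0.119   0.2849] o [-1.7983e+02  8.0000e-02 -1.6858e+02] F [ 0.12 -7.24 -0.11] w 0.0211
phi 61.0 rad mm 56.1
[1.39 0.43] [1.43 0.16] [ 1.42 -0.21] [ 1.32 -0.57] [ 1.12 -0.89] [ 0.85 -1.15] 
rotvec [-0.003  0.001 -0.001]
```

apply_moves(
  deltas="1.4 0.4 0 0 0 0 -1; 1.4 0.15 0 0 0 0 -1; 1.4 -0.2 0 0 0 0 -1; 1.3 -0.55 0 0 0 0 -1; 1.1 -0.9 0 0 0 0 -1; 0.85 -1.15 0 0 0 0 -1",
)

```text
time_s: 5.82
tool_pos: [0.5434, -0.1601, 0.2852]
orientation: [-179.4, 0.7, -168.6]
wrist_force: [28.3, -5.2, -18.8]
width: 0.0212
```

```bash
python3 -c "
from cr import *
st()"
```

```text
t 5.83 q [-15.   11.7  29.  104.5  -6.   64.5 117.3] p [ 0.5434 -0.1601  0.2852] o [-179.37    0.7  -168.64] F [ 28.3  -5.2 -18.8] w 0.0212
phi 155.4 rad mm 54.6
[ 0.46 -1.35] [ 0.05 -1.43] [-0.32 -1.4 ] [-0.67 -1.27] [-0.98 -1.05] [-1.22 -0.76] 
rotvec [-0.011  0.012 -0.003]
```

apply_moves(
  deltas="0.15 -1.3 0.05 -0.01 0.012 -0.003 -1; -0.05 -1.4 0 0 0 0 -1; -0.4 -1.4 0 0 0 0 -1; -0.7 -1.2 0 0 0 0 -1",
)

```text
time_s: 6.32
tool_pos: [0.5594, -0.2119, 0.2852]
orientation: [179.8, -0.1, -168.5]
wrist_force: [-0.7, 2.8, 1.5]
width: 0.0211
```

```bash
python3 -c "
from cr import *
st(C=(.5975,-.1725))"
```

```text
t 6.33 q [ -9.8  16.1  30.3  99.8  -8.8  66.7 124.6] p [ 0.5594 -0.2119  0.2852] o [ 1.7983e+02 -1.4000e-01 -1.6855e+02] F [-0.7   2.83  1.49] w 0.0211
fit C [ 0.5976 -0.1719] r 0.0554 resid mm [ 0.1 -0.1  0.1 -0.1]
phi -145.5 rad mm 54.8
[-0.94 -1.08] [-1.2  -0.78] [-1.37 -0.44] [-1.43 -0.07] [-1.4  0.3] [-1.28  0.65] 
rotvec [ 0.003 -0.002 -0.001]
```

apply_moves(
  deltas="-0.95 -1.08 0 0.003 -0.002 0 -1; -1.2 -0.78 0 0 0 0 -1; -1.35 -0.44 0 0 0 0 -1; -1.4 -0.07 0 0 0 0 -1; -1.4 0.3 0 0 0 0 -1; -1.25 0.65 0 0 0 0 -1",
)

```text
time_s: 7.08
tool_pos: [0.6418, -0.2062, 0.2848]
orientation: [179.6, -0.2, -168.3]
wrist_force: [-20.8, 13.6, 16.0]
width: 0.0212
```

```bash
python3 -c "
from cr import *
st(C=(.5976,-.1719))"
```

```text
t 7.08 q [ -8.4  24.2  29.2  89.5 -12.6  69.9 124.8] p [ 0.6418 -0.2062  0.2848] o [ 1.7956e+02 -1.7000e-01 -1.6833e+02] F [-20.81  13.63  16.02] w 0.0212
fit C [ 0.5977 -0.1721] r 0.0555 resid mm [-0.1 -0.1  0.2 -0.2  0.2]
phi -49.3 rad mm 55.9
[-0.9   1.14] [-0.65  1.28] [-0.3  1.4] [0.08 1.43] [0.44 1.37] [0.78 1.2 ] 
rotvec [ 0.008 -0.003  0.003]
```

apply_moves(
  deltas="-0.8 1.15 0 0.008 -0.003 0.003 -1; -0.6 1.28 0 0 0 0 -1; -0.3 1.4 0 0 0 0 -1; 0.08 1.4 0 0 0 0 -1; 0.35 1.1 0 0 0 0 -1; 0 0 0 0 0 0 -1",
)

```text
time_s: 7.82
tool_pos: [0.6434, -0.1415, 0.2851]
orientation: [-179.7, -0.3, -168.5]
wrist_force: [-4.7, -2.4, 2.8]
width: 0.0214
```

```bash
python3 -c "
from cr import *
st(C=(.5977,-.1720),sgn=-1,n=10)"
```

```text
t 7.83 q [-14.6  22.4  28.8  91.8 -10.9  68.9 117.8] p [ 0.6434 -0.1415  0.2851] o [-179.73   -0.28 -168.54] F [-4.73 -2.4   2.83] w 0.0214
fit C [ 0.5977 -0.1722] r 0.0554 resid mm [ 0.   0.1  0.2 -0.3  0.3 -0.3]
phi 22.2 rad mm 55.0
[-0.37 -1.39] [ 0.01 -1.44] [ 0.38 -1.39] [ 0.72 -1.24] [ 1.02 -1.01] [ 1.25 -0.71] [ 1.39 -0.37] [1.44 0.01] [1.39 0.38] [1.24 0.72] 
rotvec [-0.005 -0.005 -0.001]
```

apply_moves(
  deltas="-0.37 -1.4 0 -0.005 -0.005 0 -1; 0 -1.4 0 0 0 0 -1; 0.38 -1.4 0 0 0 0 -1; 0.7 -1.24 0 0 0 0 -1; 1 -1 0 0 0 0 -1; 1.25 -0.7 0 0 0 0 -1",
)

```text
time_s: 8.57
tool_pos: [0.6305, -0.2163, 0.2851]
orientation: [179.8, -0.1, -168.3]
wrist_force: [0.1, 2.7, 3.7]
width: 0.0211
```

```bash
python3 -c "
from cr import *
st(C=(.5977,-.1721),sgn=-1,n=8)
p,d=env.read_camera('top');cv2.imwrite('pics/t2.png',cv2.resize(p[165:275,370:480],None,fx=5.4,fy=5.4,interpolation=cv2.INTER_CUBIC))
c=env.calibration('wrist');p,d=env.read_camera('wrist');cv2.imwrite('pics/w2.png',p)
np.savez('w2.npz',R=c['R'],t=c['t'],fovy=c['fovy'],cx=c['cx'],cy=c['cy'])
"
```

```text
t 8.57 q [ -8.   23.3  29.6  90.7 -12.1  69.4 125.6] p [ 0.6305 -0.2163  0.2851] o [ 1.7984e+02 -1.2000e-01 -1.6828e+02] F [0.08 2.7  3.74] w 0.0211
fit C [ 0.5976 -0.1721] r 0.0554 resid mm [ 0.1  0.   0.2 -0.2  0.4 -0.3 -0.3]
phi -65.0 rad mm 55.0
[ 1.37 -0.42] [ 1.43 -0.06] [1.4  0.32] [1.27 0.67] [1.06 0.97] [0.77 1.21] [0.43 1.37] [0.06 1.43] 
rotvec [ 0.003 -0.002  0.004]
```

View pics/t2.png

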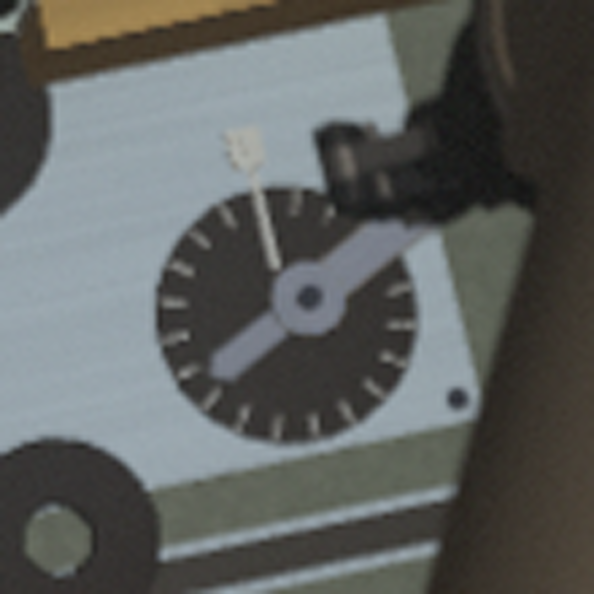

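View pics/w2.png

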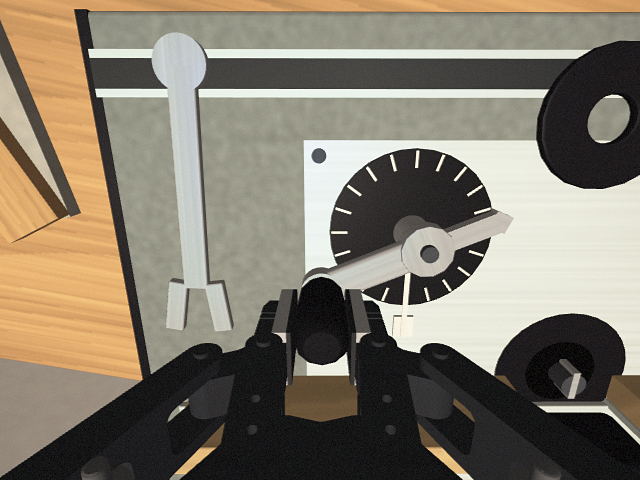

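```bash
python3 - <<'E'
from h import *
p=cv2.imread('pics/t2.png'); c=env.calibration('top')
g=p.min(2)
A=lambda x,y:(370+(x+.5)/5.4-.5,165+(y+.5)/5.4-.5)
L=[]
for y in range(195,262,4):
    r=g[y,245:290].astype(float); r=np.clip(r-90,0,None); 
    x=245+(r*np.arange(45)).sum()/r.sum(); L.append(bp(c,*A(x,y),.238)[:2])
L=np.array(L); v=cv2.fitLine(L.astype(np.float32),cv2.DIST_HUBER,0,.001,.001).ravel(); print(v,np.degrees(np.arctan2(v[1],v[0])), np.ptp(L,0))
C=np.array([.5976,-.1721]); n=np.array([-v[1],v[0]]); print('axis offset from line mm',1000*(n@(C-v[2:])))
E
```

```text
[ 0.97987455  0.19961429  0.62888974 -0.16533267] 11.514404 [0.02296131 0.00459004]
axis offset from line mm -0.38525054196813463
```

apply_moves(
  deltas="1.35 -0.42 0 0.003 -0.002 0.004 -1; 1.4 -0.06 0 0 0 0 -1; 1.4 0.32 0 0 0 0 -1; 1.25 0.67 0 0 0 0 -1; 1 0.95 0 0 0 0 -1; 0 0 0 0 0 0 -1",
)

```text
time_s: 9.43
tool_pos: [0.5611, -0.2134, 0.2852]
orientation: [-180.0, 0.1, -168.5]
wrist_force: [0.5, 0.8, 0.5]
width: 0.021
```

```bash
python3 -c "
from cr import *
st(C=(.5976,-.1721),sgn=-1,n=5,step=10)"
```

```text
t 9.43 q [ -9.9  16.2  30.5  99.7  -8.9  66.4 124.7] p [ 0.5611 -0.2134  0.2852] o [-1.7999e+02  6.0000e-02 -1.6850e+02] F [0.5  0.76 0.46] w 0.021
fit C [ 0.5976 -0.1721] r 0.0553 resid mm [ 0.1  0.   0.2 -0.1  0.5 -0.3 -0.2 -0.1]
phi -142.9 rad mm 55.1
[0.5  0.82] [0.36 0.89] [0.2  0.94] [0.03 0.96] [-0.13  0.95] 
rotvec [-0.     0.001 -0.   ]
```

apply_moves(
  deltas="0.5 0.8 0 0 0 0 -1; 0.35 0.8 0 0 0 0 -1; 0.15 0.65 0 0 0 0 -1; 0.03 0.3 0 0 0 0 -1; 0 0.1 0 0 0 0 -1",
)

```text
time_s: 10.05
tool_pos: [0.5449, -0.1881, 0.2851]
orientation: [-179.9, 0.0, -168.5]
wrist_force: [0.5, -0.6, 1.1]
width: 0.0212
```

```bash
python3 -c "
from cr import *
st(C=(.5976,-.1721),sgn=-1,n=5,step=1)"
```

```text
t 10.05 q [-12.5  13.5  30.1 102.7  -7.3  65.7 121.5] p [ 0.5449 -0.1881  0.2851] o [-1.7992e+02  5.0000e-02 -1.6848e+02] F [ 0.48 -0.64  1.09] w 0.0212
fit C [ 0.5977 -0.1721] r 0.0553 resid mm [ 0.1  0.   0.3 -0.1  0.5 -0.3 -0.2 -0.1 -0.1]
phi -174.6 rad mm 55.1
[-0.   0.1] [0.01 0.1 ] [0.  0.1] [0.  0.1] [0.  0.1] 
rotvec [-0.001  0.001  0.   ]
```

apply_moves(
  deltas="0 0.2 0 0 0 0 -1; 0 0.15 0 0 0 0 -1; 0 0 0 0 0 0 -1",
)

```text
time_s: 10.42
tool_pos: [0.544, -0.1849, 0.2851]
orientation: [-179.9, 0.0, -168.5]
wrist_force: [0.2, 0.1, 2.5]
width: 0.0211
```

```bash
python3 -c "
from cr import *
st(C=(.5976,-.1721),sgn=-1,n=2,step=1)
p,d=env.read_camera('top');cv2.imwrite('pics/t3.png',cv2.resize(p[165:275,370:480],None,fx=5.4,fy=5.4,interpolation=cv2.INTER_CUBIC))
p,d=env.read_camera('wrist');cv2.imwrite('pics/w3.png',p)
"
```

```text
t 10.43 q [-12.8  13.3  30.  102.9  -7.2  65.6 121. ] p [ 0.544  -0.1849  0.2851] o [-1.7992e+02  1.0000e-02 -1.6852e+02] F [0.18 0.08 2.47] w 0.0211
fit C [ 0.5977 -0.1721] r 0.0553 resid mm [ 0.   0.   0.3 -0.   0.4 -0.3 -0.2 -0.1 -0.1 -0.1]
phi -178.1 rad mm 55.1
[-0.01  0.1 ] [0.  0.1] 
rotvec [-0.001  0.    -0.   ]
```

View pics/t3.png

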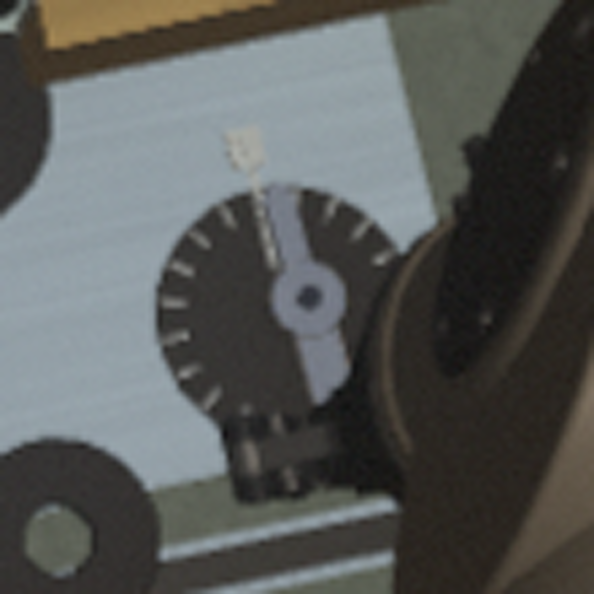

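View pics/w3.png

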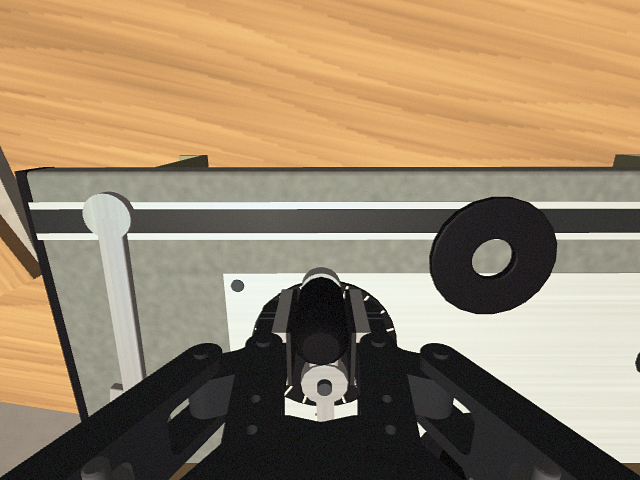

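```bash
python3 - <<'E'
from h import *
c=env.calibration('top'); C=np.array([.5976,-.1721])
for d in (0,-2,-4):
    a=np.radians(11.5+d)
    for r,z in ((.0,.275),(.042,.266)):
        u,v=proj(c,[C[0]+r*np.cos(a),C[1]+r*np.sin(a),z]); print(d,r,round((u-370+.5)*5.4-.5,1),round((v-165+.5)*5.4-.5,1))
p=cv2.imread('pics/t3.png'); cv2.imwrite('pics/t3c.png',cv2.resize(p[110:340,200:400],None,fx=2.6,fy=2.6))
E
```

```text
0 0.0 311.3 292.9
0 0.042 276.2 178.6
-2 0.0 311.3 292.9
-2 0.042 280.4 177.8
-4 0.0 311.3 292.9
-4 0.042 284.6 177.1
```

View pics/t3c.png

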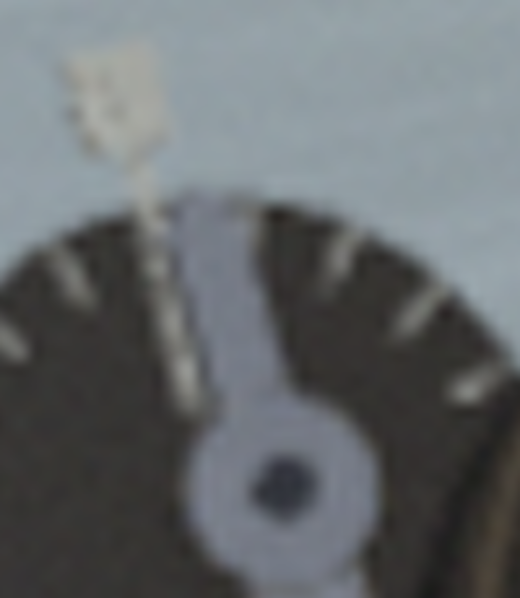

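apply_moves(
  deltas="0 0.16 0 0 0 0 -1; 0 0 0 0 0 0 -1; 0 0 0 0 0 0 -1",
)

```text
time_s: 10.9
tool_pos: [0.5437, -0.1833, 0.2851]
orientation: [-179.9, 0.0, -168.5]
wrist_force: [-0.7, -0.6, 3.1]
width: 0.021
```

```bash
python3 -c "
from cr import *
st(C=(.5976,-.1721),sgn=-1,n=2,step=1)
"
```

```text
t 10.9 q [-12.9  13.2  30.  103.   -7.1  65.6 120.8] p [ 0.5437 -0.1833  0.2851] o [-1.7992e+02  1.0000e-02 -1.6853e+02] F [-0.71 -0.61  3.14] w 0.021
fit C [ 0.5977 -0.1721] r 0.0553 resid mm [ 0.   0.   0.4 -0.   0.4 -0.3 -0.2 -0.1 -0.1 -0.1 -0.1]
phi -179.8 rad mm 55.1
[-0.01  0.1 ] [-0.   0.1] 
rotvec [-0.001  0.    -0.   ]
```

apply_moves(
  deltas="0 0 0 0 0 0 0; 0 0 0 0 0 0 0.5; 0 0 0 0 0 0 1; 0 0 0 0 0 0 1; 0 0 -2 0 0 0 1; 0 0 -4 0 0 0 1; 0 0 -5 0 0 0 1; 6 0 0 0 0 0 1; 3 0 0 0 0 0 1",
)

```text
time_s: 12.02
tool_pos: [0.4547, -0.2006, 0.3975]
orientation: [-179.9, -0.2, -168.4]
wrist_force: [0.1, 0.0, -0.5]
width: 0.0853
```

```bash
python3 -c "
from go import *
info()
p,d=env.read_camera('top');cv2.imwrite('pics/t4.png',cv2.resize(p[165:275,370:480],None,fx=5.4,fy=5.4,interpolation=cv2.INTER_CUBIC))
c=env.calibration('wrist');p,d=env.read_camera('wrist');cv2.imwrite('pics/w4.png',p)
np.savez('w4.npz',**c)
"
```

```text
t 12.03 q [-14.6  -0.5  31.1 102.2   0.4  78.3 118. ] p [ 0.4547 -0.2006  0.3975] o [-179.88   -0.18 -168.43] F [ 0.08  0.01 -0.47] w 0.0853
```

View pics/t4.png

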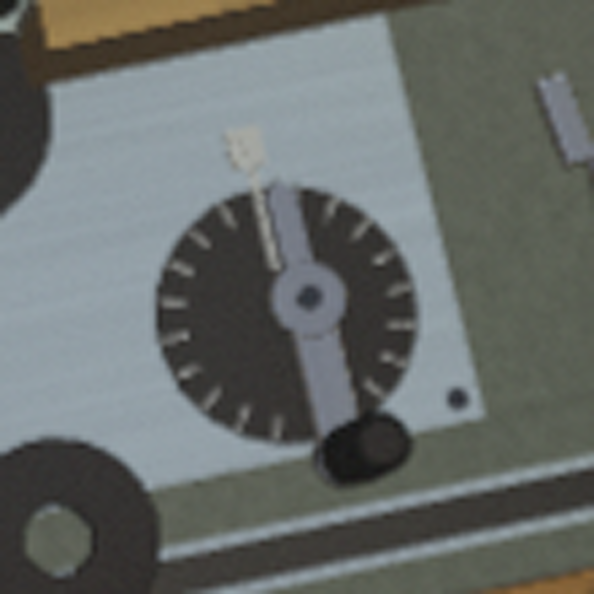

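View pics/w4.png

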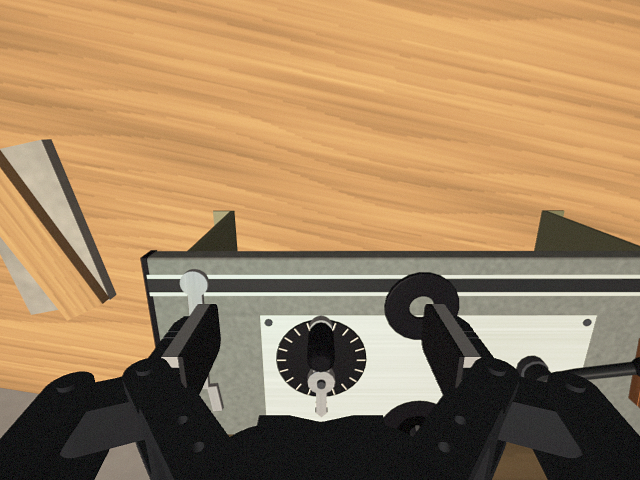

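apply_moves(
  deltas="-4 0 -0.3 0 0 0 1; -5 0 0 0 0 0 1; -5 0 0 0 0 0 1; -5 0 0 0 0 0 1; 0 0 0 0 0 0 1",
)

```text
time_s: 12.75
tool_pos: [0.648, -0.1601, 0.4003]
orientation: [180.0, 0.0, -168.3]
wrist_force: [-0.9, 0.5, -0.3]
width: 0.0853
```

```bash
python3 -c "
from go import *
info()
c=env.calibration('wrist');p,d=env.read_camera('wrist');cv2.imwrite('pics/w5.png',p)
np.savez('w5.npz',**c)
cv2.imwrite('pics/w5c.png',cv2.resize(p[95:295,255:455],None,fx=3,fy=3,interpolation=cv2.INTER_CUBIC))
print(-c['R'].T@c['t'])
"
```

```text
t 12.75 q [-13.6  20.   30.7  81.1 -10.2  81.6 118.7] p [ 0.648  -0.1601  0.4003] o [ 1.8000e+02  4.0000e-02 -1.6835e+02] F [-0.87  0.5  -0.31] w 0.0853
[ 0.56980183 -0.1773334   0.54296537]
```

View pics/w5.png

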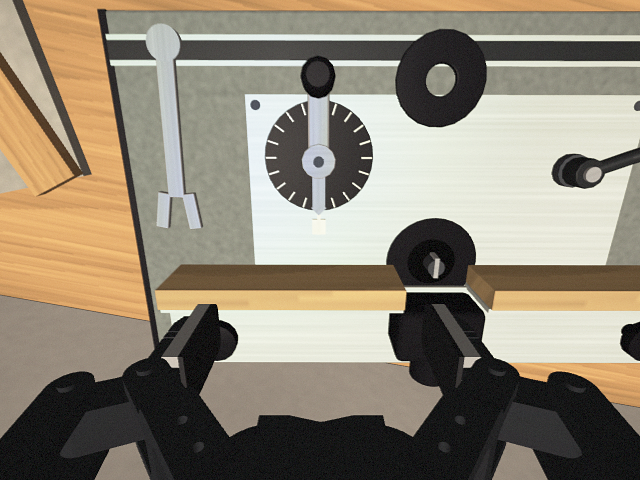

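View pics/w5c.png

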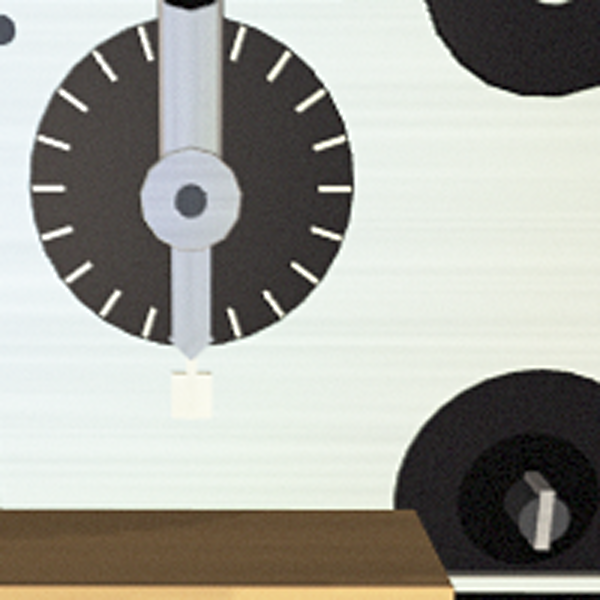

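The wrist view w5 shows the pointer tip at crop (192,358), the index block at (191,394) and the dial centre at (192,185). They line up within about 1°, so I'm moving on to the lock lever.

apply_moves(
  deltas="2.1 5.4 0 0 0 0 0; 2.1 5.4 0 0 0 0 -1; 2.1 5.4 0 0 0 0 -1; 2.1 5.4 0 0 0 0 -1; 2 5.2 0 0 0 0 -1; 0 0 0 0 0 -0.15 -1; 0 0 0 0 0 -0.15 -1; 0 0 0 0 0 -0.13 -1; 0 0 0 0 0 0 -1",
)

```text
time_s: 13.92
tool_pos: [0.4819, 0.0835, 0.4009]
orientation: [-180.0, 0.3, -143.4]
wrist_force: [0.2, 0.2, -0.1]
width: -0.0
```

```bash
python3 -c "
from go import *
info([.490,.082,.272],216.7)
c=env.calibration('wrist');p,d=env.read_camera('wrist');cv2.imwrite('pics/w6.png',p)
np.savez('w6.npz',**c)
"
```

```text
t 13.93 q [-38.   -1.1  20.5 102.5   0.4  78.3 109. ] p [0.4819 0.0835 0.4009] o [-179.96    0.25 -143.41] F [ 0.22  0.24 -0.13] w -0.0
delta tool cm [-0.5  -0.6  12.89]
rotvec [-0.001  0.004 -0.002]
```

View pics/w6.png

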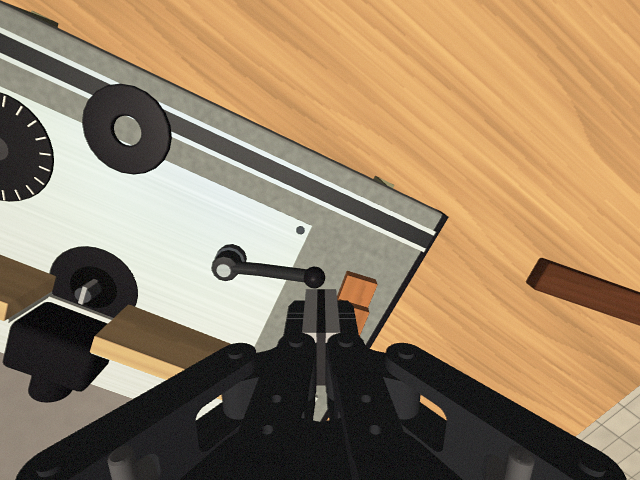

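```bash
python3 -c "
from h import *
c=dict(np.load('w6.npz'))
print('ball',bp(c,314.5,276.5,.279),'hub',bp(c,224,269,.268))
for u,v in ((348,272),(376,280),(365,330),(338,298)): print('gauge',bp(c,u,v,.262))
ct=env.calibration('top')
for x,y in ((42,222),(135,195),(215,425),(130,458)): print(bp(ct,225+x/6,200+y/6,.262))
import numpy as np
print(bp(c,224,269,.262))
"
```

```text
ball [0.51644216 0.10184962 0.279     ] hub [0.56087022 0.03888159 0.268     ]
gauge [0.50199212 0.12699772 0.262     ]
gauge [0.49334527 0.15136783 0.262     ]
gauge [0.53839133 0.17532292 0.262     ]
gauge [0.52717963 0.13537106 0.262     ]
[0.57069629 0.18557307 0.262     ]
[0.57868441 0.15698986 0.262     ]
[0.50761452 0.13239274 0.262     ]
[0.49789684 0.15830062 0.262     ]
[0.56400372 0.03896943 0.262     ]
```

apply_moves(
  deltas="-0.5 -0.6 3 0 0.004 0 -1; 0 0 5 0 0 0 -1; 0 0 3.5 0 0 0 -1; 0 0 1 0 0 0 -1; 0 0 0 0 0 0 -1",
)

```text
time_s: 14.6
tool_pos: [0.4903, 0.0806, 0.2746]
orientation: [-179.9, 0.2, -144.5]
wrist_force: [0.4, 0.3, -0.1]
width: 0.0004
```

```bash
cat > lk.py <<'E'
from go import *
L=np.array([.5645,.0406])
def plan(alphas,d=.020,r=.078,z=.272):
    s,R=info(); q=s['tool_pos'].copy(); Rq=R
    b=q[:2]-L; 
    # current implied alpha: ball centre = tcp + d*normal
    n=-R.as_matrix()[:2,0]; bc=q[:2]+d*n; v=bc-L; print('implied alpha',np.degrees(np.arctan2(v[1],v[0])).round(1),'rad',(1000*np.hypot(*v)).round(1),'normal',np.degrees(np.arctan2(n[1],n[0])).round(1))
    for a in alphas:
        a=np.radians(a); psi=a-np.pi/2
        t=np.r_[L+r*np.array([np.cos(a),np.sin(a)])-d*np.array([np.cos(psi),np.sin(psi)]),z]
        T=Ro.from_euler('xyz',[180,0,np.degrees(psi)+180],degrees=True)
        print(np.degrees(a).round(1),(Rq.inv().apply(t-q)*100).round(2),(Rq.inv()*T).as_rotvec().round(3)); q=t;Rq=T
    n=n*0+n; print('F along push',(-(s['wrist_force'][:2]@n)).round(2))
E
python3 -c "
from lk import *
plan([127,122,114,106,98,90])"
```

```text
t 14.6 q [-36.7   4.7  21.4 112.5  -2.   62.8 111. ] p [0.4903 0.0806 0.2746] o [-179.93    0.24 -144.48] F [ 0.43  0.26 -0.09] w 0.0004
implied alpha 138.3 rad 77.6 normal 35.5
127.0 [-1.51  0.18  0.27] [-0.001  0.004 -0.026]
122.0 [-0.69  0.14  0.  ] [ 0.    -0.     0.087]
114.0 [-1.11  0.2   0.  ] [ 0.   -0.    0.14]
106.0 [-1.11  0.2   0.  ] [ 0.   -0.    0.14]
98.0 [-1.11  0.2   0.  ] [ 0.   -0.    0.14]
90.0 [-1.11  0.2   0.  ] [-0.   -0.    0.14]
F along push -0.5
```

apply_moves(
  deltas="-0.8 0.1 0.25 0 0.004 -0.02 -1; -0.7 0.1 0 0 0 0 -1; -0.6 0.1 0 0 0 0.08 -1; -0.5 0.1 0 0 0 0.06 -1",
)

```text
time_s: 15.1
tool_pos: [0.5115, 0.1003, 0.2752]
orientation: [-179.9, 0.2, -151.6]
wrist_force: [-2.2, -2.2, -2.4]
width: -0.0001
```

```bash
python3 -c "
from lk import *
plan([115,110,105,100])"
```

```text
t 15.1 q [-37.7   7.4  21.6 109.7  -3.   63.2 103.5] p [0.5115 0.1003 0.2752] o [-1.7991e+02  1.6000e-01 -1.5156e+02] F [-2.22 -2.21 -2.35] w -0.0001
implied alpha 117.1 rad 77.8 normal 28.4
115.0 [-0.29  0.13  0.32] [-0.001  0.003  0.06 ]
110.0 [-0.69  0.14  0.  ] [ 0.    -0.     0.087]
105.0 [-0.69  0.14  0.  ] [-0.    -0.     0.087]
100.0 [-0.69  0.14  0.  ] [-0.    -0.     0.087]
F along push 3.01
```

apply_moves(
  deltas="-0.6 0.15 0.2 0 0.003 0.09 -1; -0.65 0.14 0 0 0 0.09 -1; -0.65 0.14 0 0 0 0.09 -1",
)

```text
time_s: 15.48
tool_pos: [0.5283, 0.1126, 0.2746]
orientation: [-179.9, -0.0, -167.5]
wrist_force: [-2.0, -3.7, -1.3]
width: -0.0
```

```bash
python3 -c "
from lk import *
plan([98,95,92,89,86])
p,d=env.read_camera('wrist');cv2.imwrite('pics/w7.png',p)"
```

```text
t 15.47 q [-39.1   9.7  23.1 107.5  -4.1  63.7  87.9] p [0.5283 0.1126 0.2746] o [-1.7990e+02 -2.0000e-02 -1.6754e+02] F [-2.01 -3.7  -1.32] w -0.0
implied alpha 102.3 rad 78.1 normal 12.5
98.0 [-0.59  0.12  0.26] [-0.002 -0.     0.078]
95.0 [-0.41  0.09  0.  ] [-0.    -0.     0.052]
92.0 [-0.41  0.09  0.  ] [ 0.    -0.     0.052]
89.0 [-0.41  0.09  0.  ] [ 0.    -0.     0.052]
86.0 [-0.41  0.09  0.  ] [ 0.    -0.     0.052]
F along push 2.77
```

View pics/w7.png

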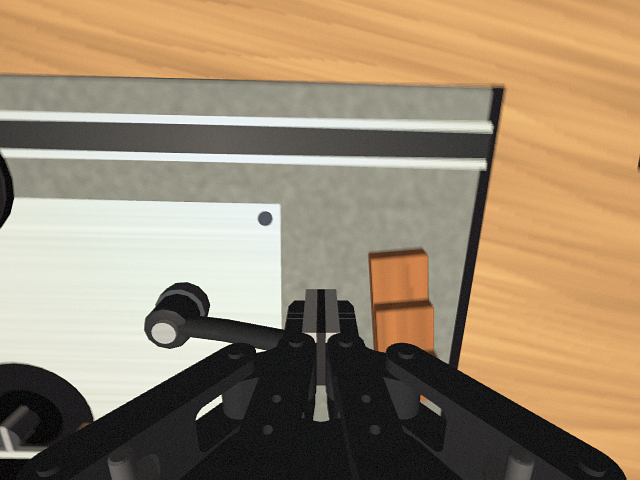

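apply_moves(
  deltas="-0.55 0.12 0.1 0 0 0.08 -1; -0.4 0.09 0 0 0 0.052 -1; -0.4 0.09 0 0 0 0.052 -1",
)

```text
time_s: 15.9
tool_pos: [0.5422, 0.1186, 0.2746]
orientation: [-179.9, -0.0, -178.4]
wrist_force: [-3.2, -2.3, -0.4]
width: -0.0002
```

```bash
python3 -c "
from lk import *
plan([89,87,85,83])"
```

```text
t 15.9 q [-40.   11.3  24.4 105.7  -5.   64.   77.8] p [0.5422 0.1186 0.2746] o [-1.7988e+02 -2.0000e-02 -1.7839e+02] F [-3.23 -2.26 -0.43] w -0.0002
implied alpha 91.7 rad 78.6 normal 1.6
89.0 [-0.37  0.03  0.26] [-0.002 -0.     0.046]
87.0 [-0.27  0.07  0.  ] [-0.    -0.     0.035]
85.0 [-0.27  0.07  0.  ] [ 0.    -0.     0.035]
83.0 [-0.27  0.07  0.  ] [ 0.    -0.     0.035]
F along push 3.29
```

apply_moves(
  deltas="-0.25 0.04 0 0 0 0.035 -1; -0.25 0.07 0 0 0 0.035 -1",
)

```text
time_s: 16.15
tool_pos: [0.5473, 0.1199, 0.2748]
orientation: [-179.9, -0.1, 177.5]
wrist_force: [-3.7, -1.7, -0.6]
width: 0.0003
```

apply_moves(
  deltas="-0.25 0.07 0 0 0 0.035 -1; -0.25 0.07 0 0 0 0.035 -1",
)

```text
time_s: 16.4
tool_pos: [0.5525, 0.1211, 0.2748]
orientation: [-179.9, -0.1, 173.3]
wrist_force: [-4.1, -1.1, 0.0]
width: 0.0002
```

```bash
python3 -c "
from lk import *
plan([82,80])"
```

```text
t 16.4 q [-40.5  12.6  25.5 104.5  -5.8  64.4  70.3] p [0.5525 0.1211 0.2748] o [-1.7986e+02 -6.0000e-02  1.7332e+02] F [-4.13 -1.08  0.  ] w 0.0002
implied alpha 84.2 rad 78.6 normal -6.7
82.0 [-0.31 -0.01  0.28] [-0.003 -0.001  0.023]
80.0 [-0.27  0.07  0.  ] [-0.    -0.     0.035]
F along push 3.97
```

apply_moves(
  deltas="-0.25 0.05 0 0 0 0.035 -1; -0.2 0.04 0 0 0 0.03 -1",
)

```text
time_s: 16.65
tool_pos: [0.5574, 0.1217, 0.2749]
orientation: [-179.9, -0.1, 169.3]
wrist_force: [-3.3, -1.5, -0.8]
width: -0.0001
```

apply_moves(
  deltas="-0.2 0.05 0 0 0 0.03 -1; -0.2 0.05 0 0 0 0.03 -1",
)

```text
time_s: 16.9
tool_pos: [0.5618, 0.1221, 0.2749]
orientation: [-179.9, -0.0, 165.7]
wrist_force: [-4.0, -0.2, -1.4]
width: 0.0
```

```bash
python3 -c "
from lk import *
plan([80,78])"
```

```text
t 16.9 q [-41.   13.7  26.7 103.4  -6.6  64.6  63.6] p [0.5618 0.1221 0.2749] o [-1.7988e+02 -5.0000e-02  1.6568e+02] F [-4.   -0.22 -1.42] w 0.0
implied alpha 77.7 rad 78.3 normal -14.3
80.0 [ 0.3  -0.2   0.29] [-0.002 -0.001 -0.075]
78.0 [-0.27  0.07  0.  ] [-0.    -0.     0.035]
F along push 3.82
```

apply_moves(
  deltas="-0.2 0.04 0 0 0 0.025 -1; -0.2 0.04 0 0 0 0.025 -1; -0.2 0.05 0 0 0 0.025 -1",
)

```text
time_s: 17.27
tool_pos: [0.5683, 0.1219, 0.2749]
orientation: [-179.9, -0.0, 161.1]
wrist_force: [-4.6, 0.4, -0.8]
width: 0.0002
```

apply_moves(
  deltas="-0.2 0.05 0 0 0 0.025 -1; -0.2 0.05 0 0 0 0.025 -1",
)

```text
time_s: 17.52
tool_pos: [0.5726, 0.1216, 0.2749]
orientation: [-179.9, -0.1, 158.0]
wrist_force: [-5.4, -0.2, -0.5]
width: -0.0001
```

```bash
python3 -c "
from lk import *
plan([70,68])"
```

```text
t 17.52 q [-41.3  14.9  28.  102.1  -7.6  65.   57.2] p [0.5726 0.1216 0.2749] o [-1.7988e+02 -5.0000e-02  1.5804e+02] F [-5.42 -0.16 -0.5 ] w -0.0001
implied alpha 70.1 rad 78.2 normal -22.0
70.0 [-0.01 -0.09  0.29] [-0.002 -0.001 -0.034]
68.0 [-0.27  0.07  0.  ] [-0.    -0.     0.035]
F along push 4.97
```

Force is now rising, so I'm using smaller steps.

apply_moves(
  deltas="-0.15 0.03 0 0 0 0.018 -1; -0.1 0.02 0 0 0 0.012 -1",
)

```text
time_s: 17.77
tool_pos: [0.5743, 0.1217, 0.2745]
orientation: [-179.8, -0.2, 156.2]
wrist_force: [-8.9, 0.9, 0.7]
width: 0.0001
```

apply_moves(
  deltas="-0.15 0.03 0 0 0 0.018 -1; -0.1 0.02 0 0 0 0.012 -1",
)

```text
time_s: 18.02
tool_pos: [0.5753, 0.122, 0.274]
orientation: [-179.8, -0.4, 154.4]
wrist_force: [-10.7, 2.9, 2.6]
width: -0.0001
```

```bash
python3 -c "
from lk import *
plan([68])"
```

```text
t 18.02 q [-41.5  15.5  28.6 101.6  -8.2  65.3  54.1] p [0.5753 0.122  0.274 ] o [-179.79   -0.39  154.36] F [-10.66   2.85   2.62] w -0.0001
implied alpha 68.4 rad 78.2 normal -25.6
68.0 [-0.06 -0.14  0.2 ] [-0.003 -0.007 -0.064]
F along push 10.84
```

apply_moves(
  deltas="-0.1 0 0 0 0 0 -1; -0.05 0 0 0 0 0 -1",
)

```text
time_s: 18.27
tool_pos: [0.5751, 0.1222, 0.2738]
orientation: [-179.7, -0.6, 154.3]
wrist_force: [-9.9, 1.1, 2.4]
width: 0.0001
```

```bash
python3 -c "
from lk import *
plan([68])"
```

```text
t 18.27 q [-41.4  15.6  28.6 101.5  -8.3  65.6  54.2] p [0.5751 0.1222 0.2738] o [-179.74   -0.6   154.31] F [-9.92  1.11  2.39] w 0.0001
implied alpha 68.5 rad 78.3 normal -25.7
68.0 [-0.08 -0.16  0.18] [-0.004 -0.011 -0.064]
F along push 9.42
```

apply_moves(
  deltas="-0.15 0 0 0 0 0 -1; -0.15 0 0 0 0 0 -1",
)

```text
time_s: 18.52
tool_pos: [0.5762, 0.1219, 0.2736]
orientation: [-179.7, -0.8, 154.3]
wrist_force: [-11.7, 1.8, 4.0]
width: -0.0003
```

```bash
python3 -c "
from lk import *
plan([68])"
```

```text
t 18.52 q [-41.2  15.9  28.6 101.2  -8.6  65.8  54.4] p [0.5762 0.1219 0.2736] o [-179.7    -0.82  154.27] F [-11.7    1.83   4.  ] w -0.0003
implied alpha 67.7 rad 78.5 normal -25.7
68.0 [ 0.03 -0.18  0.16] [-0.005 -0.015 -0.065]
F along push 11.34
```

apply_moves(
  deltas="-0.13 0 0 0 0 0 -1; -0.13 0 0 0 0 0 -1; -0.13 0 0 0 0 0 -1",
)

```text
time_s: 18.9
tool_pos: [0.5767, 0.1219, 0.2733]
orientation: [-179.6, -1.2, 154.2]
wrist_force: [-12.5, 1.8, 4.5]
width: -0.0
```

```bash
python3 -c "
from lk import *
plan([68])"
```

```text
t 18.9 q [-40.9  16.2  28.6 100.9  -8.9  66.2  54.7] p [0.5767 0.1219 0.2733] o [-179.62   -1.23  154.23] F [-12.49   1.83   4.51] w -0.0
implied alpha 67.4 rad 78.7 normal -25.8
68.0 [ 0.07 -0.2   0.13] [-0.006 -0.022 -0.066]
F along push 12.04
```

apply_moves(
  deltas="-0.12 0 0 0 0 0 -1; -0.12 0 0 0 0 0 -1",
)

```text
time_s: 19.15
tool_pos: [0.5768, 0.122, 0.2732]
orientation: [-179.6, -1.5, 154.2]
wrist_force: [-13.7, 2.0, 4.9]
width: -0.0002
```

apply_moves(
  deltas="1 0 0 0 0 0 -1; 2 0 0 0 0 0 -1; 0 0 -4 0 0 0 -1; 0 0 -5 0 0 0 -1; 4 0 -3 0 0 0 -1; 5 0 0 0 0 0 -1; 0 0 0 0 0 0 -1",
)

```text
time_s: 20.02
tool_pos: [0.4721, 0.1759, 0.4017]
orientation: [-179.9, -1.2, 153.8]
wrist_force: [-0.8, -0.6, 0.2]
width: -0.0002
```

```bash
python3 -c "
from go import *
info()
p,d=env.read_camera('top');cv2.imwrite('pics/t8.png',p)
cv2.imwrite('pics/t8c.png',cv2.resize(p[100:330,200:530],None,fx=2.4,fy=2.4,interpolation=cv2.INTER_CUBIC))
p,d=env.read_camera('wrist');cv2.imwrite('pics/w8.png',p)
"
```

```text
t 20.02 q [-51.6   1.1  25.2 100.4  -1.4  79.4  37.7] p [0.4721 0.1759 0.4017] o [-179.88   -1.15  153.84] F [-0.77 -0.56  0.22] w -0.0002
```

View pics/t8c.png

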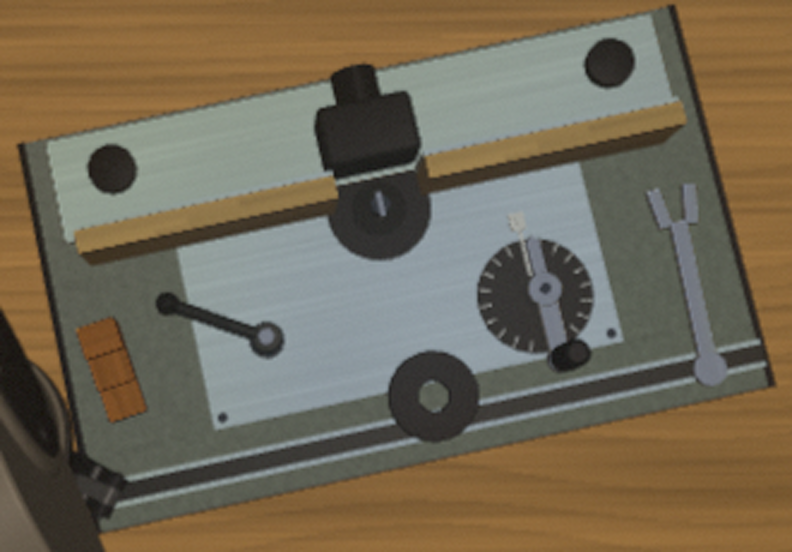

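View pics/w8.png

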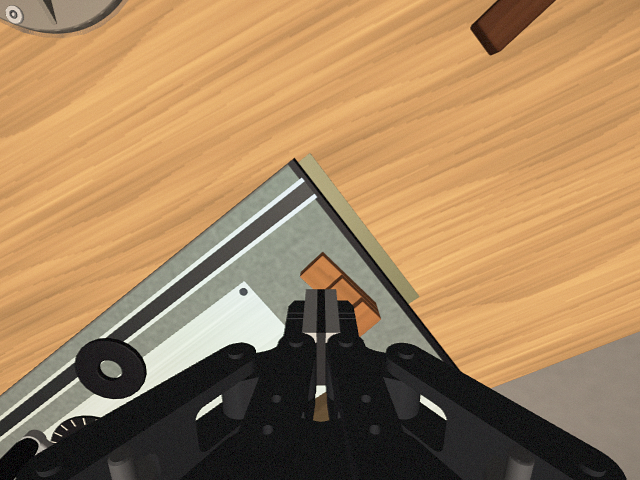

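The top view shows the lever swung to about 67°. The crank pointer is still on the set line, and the gauge, ring and spanner haven't moved. The gripper is clear, so I'm handing in.

```bash
python3 -c "
from h import *
print(env.close_job())"
```

```text
the job is handed in; nothing more can be done
None
```

The cutter is reset from below onto the set line, the lock lever is firm, and the job was handed in at about 20 s of the 72 s allowed.

- **Crank:** It started at about 3.1 rad. I wound it anticlockwise to about −3.5 rad and came back clockwise only. It stopped about 0.2° short of the set line by the gripper's position. A clear wrist-camera view after release showed the pointer on the line and index block to within about 1°, and the top view after the locking showed no change.
- **Lock lever:** I pushed it clockwise about 59° until it came up firm. I held it for around half a second at 11 to 13 N, with the highest reading about 14 N, then let go and lifted clear.
- **Table:** The spanner, gauge block and ring looked undisturbed in the last picture, and the gripper was clear of everything.

- **Not measured:** I did not measure the cutter's height directly; it follows from the crank angle.
- **Wrist force:** The wrist force briefly reached about 34 N while cranking, as my circle was slightly off-centre. That is well under the 120 N limit.
- **Disagreement between checks:** A rough reading of the pointer from the top camera, taken just before the last 1.6 mm of travel, put it about 1° shorter than the gripper's position did. That is within the reading's noise.

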